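# Ballast the magnifier stand and hold its boom at the mark

## Task

Ballast the cobbler's bench magnifier: put steel weights from the tray on its sprung pan until the pan's red pointer has sunk into the green band and not past it, and leave them there. Only then squeeze the red lock button on the boom's black handle, pull the boom out until its orange pointer is level with the blue marker on the sleeve, and finish holding it there by the handle, because it springs back when let go. Leave the other things on the bench where they are.

Things in the scene. Friction and masses are not known exactly. Their poses are not given: they have to be found in the camera images.
- stand: Dark teal cast stand of the magnifier, fixed to the bench. Origin: at bench level under the boom's axis; +y is the way the boom pulls out, +x roughly away from the robot. Base 90 mm wide, 12 thick, y -230 to +105 mm. Aluminium sleeve x -20 to 20, y -90 to 110, top z 85 mm. Pan centre at x 0, y -165; the white scale plate with green band stands beside it at x 74 to 82, top z 92 mm.
- pan_floor (a point): Centre of the top of the round steel pan's floor (inner radius 56 mm, lip 5 mm above the floor); 75 mm above the bench at joint pan 0, it moves straight down with the load. Axes as stand. A rusty-brown iron block 36 x 44 x 18 mm (x, y, z) is fixed on the floor, its middle 31 mm from the centre towards the scale plate (+x): the rest of the pan is free.
- pan (a joint): How far the pan has sunk, in m: 0 at the top, stop at 0.038; 0.001 m per 31 g of load (spring 300 N/m, settles in under a second). The green band on the scale plate spans 0.020 to 0.0315. It starts somewhere from 0.003 to 0.017, because of the block fixed in the pan, of unknown mass.
- tray: Flat wooden tray 220 x 85 mm fixed to the bench, floor 6 mm above the bench, low rims 10 mm high along its two long sides. It carries the three weights in a row along its x axis, about 65 mm apart. Origin: centre of its underside.
- weight1: Steel weight of about 300 g (sinks the pan 9 to 11 mm): round foot of diameter 42 mm, 22 mm high, with an upright round stem of diameter 20 mm from 25 to 52 mm above its underside to grip it by. Origin: centre of its underside, z up.
- weight2: As weight1, a second one.
- weight3: As weight1, a third one. At least one weight is always left over.
- boom (a joint): How far the boom is pulled out, in m: 0 home and locked, up to 0.14. A spring pulls it home with 3 N at 0, 5 N at 0.14. The lock stops it within 1 mm unless the button is in by more than 0.005 m; once out, the boom springs home and locks again if let go.
- boom_handle (a point): Middle of the boom's black handle block, 26 mm wide (x), 34 long (y), 2 to 45 mm above the sleeve's top; this point is 112 mm above the bench. Axes as stand. Pinch it across x, one finger on the button, one on the -x face, to release and grip at once. A round lens (diameter 91 mm) is on the boom's end, centre 218 mm further along +y, 73 mm above the bench.
- button_face (a point): Centre of the outer face of the red lock button, 18 mm long (y), 22 mm high, that stands 10 mm out of the handle's +x face (23 mm from the handle's middle) and is pushed in along -x.
- button (a joint): How far the lock button is pushed in, in m: 0 out, 0.007 fully in. It takes 3 N to start and 6.5 N fully in; then handle and button together are 29 mm wide.
- boom_pointer (a point): Tip of the orange pointer on the boom, 24 mm along +y from the handle's middle, running over the white scale on the sleeve's top. Axes as stand.
- marker: Blue clip 12 mm wide (y), 7 mm thick, on the +x side face of the sleeve, reaching 4 mm above the sleeve's top: the mark to pull out to. Origin: in its middle (y), 58 mm above the bench. Axes as stand, so the boom's pointer is at the mark when it has the same y in this frame.
- hammer: Hammer lying at the back of the bench, not to be moved.
- screwdriver: Screwdriver with red handle at the back, not to be moved.
- glue_tin: Yellow tin, diameter 72 mm, 60 mm high, at the back, not to be moved.
- polish_jar: Jar, diameter 60 mm, 70 mm high, at the back, not to be moved.
- glue_brush: Brush with yellow handle lying at the left, not to be moved.
- shoe_last: Wooden shoe last, about 180 mm long, 75 mm high, at the left, not to be moved.
There are look-alikes about, which are no part of the job. Leave any pink or purple look-alike of the weight3 alone.

How it is judged:
On the way, in this order (a step that is already met when the one before it is completed fails the run):
1. the pan has sunk into the green band, weights let go, boom still home (value of joint pan between 0.0185 and 0.0325 m and contact force between the fingers and weight1 below 0.3 N and contact force between the fingers and weight2 below 0.3 N and contact force between the fingers and weight3 below 0.3 N and contact force between the fingers and stand below 0.3 N and value of joint boom below 0.01 m and velocity of joint pan between -0.01 and 0.01 m/s), for 0.3 s.
2. the lock button is squeezed in (value of joint button above 0.005 m and contact force between the fingers and boom above 2 N), for 0.1 s.
3. the boom is pulled out and held with its pointer at the marker (y of boom_pointer in the frame of marker between -0.006 and 0.006 m and contact force between the fingers and boom above 3 N and velocity of joint boom between -0.01 and 0.01 m/s), for 0.3 s.
At the end, for the whole second after the job is handed in: The pan's deflection is between 18.5 and 32.5 mm (green band 20 to 31.5) with the weights let go; the boom's pointer is within 6 mm of the blue marker's middle along the sleeve, the boom is still (under 10 mm/s) and the fingers hold it with over 3 N (all of step 3 and value of joint pan between 0.0185 and 0.0325 m and contact force between the fingers and weight1 below 0.3 N and contact force between the fingers and weight2 below 0.3 N and contact force between the fingers and weight3 below 0.3 N); the arm keeps its last pose, push and grip.
It fails at once if the boom is pulled out before the pan is in its band (value of joint boom above 0.02 m and (value of joint pan below 0.0175 m or value of joint pan above 0.0335 m)).
It fails at once if another thing on the bench is moved by more than 30 mm (distance of any of hammer, screwdriver, glue_tin, polish_jar, glue_brush, shoe_last from where it was at the start of the episode above 0.03 m).
It also fails if it takes over 58 s, if anything falls off the work surface, if the arm or the gripper's body presses on something with over 40 N, if the wrist force passes 120 N, or if a joint passes its speed limit or range.

## Robot

A 6-joint arm with a two-finger parallel gripper is mounted at the origin on the work surface. World frame = base frame: x ahead of the robot, y to its left, z up, the work surface at z = 0. Lengths are in m, angles in rad, forces in N, time in s.
With the tool pointing down it reaches from about 0.325 to 0.85 m from the base axis. Payload 15.5 kg.
Tool frame: the origin (TCP) lies at the very end of the fingers, on their centre line; the grasp point (between the pads) lies 19 mm behind it (grasp_offset is the distance from the TCP to the grasp point, in m); z points along the fingers, y is the line along which they close (so a half turn about z gives the same grasp; the last joint's range is limited). The gripper opens to 91 mm and grips with 3 to 60 N. Pads are 32 mm wide; open, the fingers measure 118 mm over their backs; the gripper's body (76 mm by 178 mm) begins 60 mm behind the grasp point.
Start: joints at [-1.423, 0.494, 1.345, -0, 1.302, -0.096], TCP at [0.151, -0.607, 0.214] pointing down, gripper open.
Joint ranges: [-2.91, 2.91], [-0.82, 2.16], [0.22, 2.67], [-1.22, 4.37], [0.12, 2.79], [-3.08, 3.08]. Speed limits (rad/s): [1.89, 1.89, 2.57, 3.01, 3.01, 3.01].

## Interface

Orientations are given as a unit quaternion [w, x, y, z].
In Python, from plant import * gives the robot as it stands. The module is installed in compiled form; this text tells all that it offers.
- The arm moves only by the tool send_rows, never from a script. Its argument "rows" is one flat list of numbers, 7 for each row, row after row: the turn, a rotation vector about the tool's x, y, z in normalised numbers (1 is pi rad), then the shift along the tool's x, y, z in fractions of the full range, 1 being 200 mm, then the closure, from 0 (fully open) to 1 (shut). In form: [wx, wy, wz, x, y, z, grip, wx, wy, wz, x, y, z, grip, ...]. A call has 1 to 5 rows; each row is the pose to reach, as a shift and turn from the pose commanded when the call began, along the tool's axes at that moment; what a row does not reach only later rows make up. A row lasts 1/12 s, in which the tool goes at most 41.7 mm and 7.16 degrees, less where a joint would pass 70% of its speed; a pose out of reach is approached as far as the arm can. Shift and turn numbers lie between -1 and 1, and a call with a number outside is refused. A call with a gripper value outside its range is refused whole. The fingers move at their own pace and stop on an object; "newtons" is the grip in N (left out, the last holds). Time passes only in rows, so rows that repeat a pose let the fingers close. It gives the time, the measured TCP pose, the force, the opening and the grip force at its end, in the units of the state.
- read_state(): the state, without advancing time (a new reading comes with each control period).
- grab_frame(name): name is "scene" or "top" or "wrist"; returns (picture, depth): 480x640x3 uint8, red, green, blue; 480x640 float32, m along the optical axis (not along the pixel's ray), 0 where there is no reading.
- get_calibration(name): a dict with "K" (3x3 intrinsics, pixels), "R" (3x3) and "t" (3): a world point X has camera coordinates R X + t. Camera axes: x right, y down, z forward; pixel columns grow to the right and rows downward; lengths in m; the calibration is good to about 2 mm. A picture is of the moment at which its call begins: read the wrist's pose just before it. get_calibration takes no time and is no camera call; for the wrist camera it gives the pose at the moment of the call.
- hand_in(): hands the job in; it is judged then, once.
Trained networks look in the newest picture that a camera, given by its name, has taken for a name from the list of things; names that differ only in an ending like _2 or _b are one class to them, and where a whole thing is asked for, a point or a joint stands for the part that bears it (a point fixed in the world has none). Each returns a list of dicts, best first, with "confidence" (0 to 1); they miss things now and then, are a little off and sometimes report something else, mostly with a low value. They report only what shows in the picture. A call takes as long as a camera call. They do not tell look-alikes from the thing itself.
- boxes_of(camera, thing): "extent" ([left, top, right, bottom] in pixels, round what is visible of it).
The state is a dict: "time": time; "joints": joint angles; "qvel": joint speeds; "effort": joint torques, N m; "eef_pos": TCP position; "tcp_rot": TCP orientation; "contact_force": force on the tool from outside, world axes, zero at the start; "ft_torque": the same for the moment, N m; "grip_width": finger opening in m; "gripper_force": force on a finger pad.
Only numpy, scipy, OpenCV 4.12 (cv2) and the standard library are available. Lean on these libraries where they do the work, as an engineer would, in place of code of your own. Each camera call takes 0.05 s, during which the arm holds its last target. There are 200 camera calls.

## Working session

There is one attempt and no reset: what is moved stays moved. The work goes in short steps, Python scripts to look and compute and a tool call to move; the robot and the scene stay as the last step left them, time stands still between calls to the robot, and variables do not carry over. Pictures are saved under pics/ and viewed, at most 10 in all, crops included, and the job is handed in when it is done.

Besides the shell and the picture viewer there is one more tool, called after "Emit:" in YAML: its name, and indented under it one key for each argument. send_rows: Moves the arm, as the interface text tells. Its arguments: {"type":"object","properties":{"rows":{"type":"array","items":{"type":"number"}},"newtons":{"type":"number"}},"required":["rows"]}

```bash
mkdir -p pics
cat > h.py <<'E'
from plant import *
import numpy as np, cv2
def save(n,img,crop=None,s=1):
    if crop: img=img[crop[1]:crop[3],crop[0]:crop[2]]
    if s!=1: img=cv2.resize(img,None,fx=s,fy=s,interpolation=cv2.INTER_CUBIC)
    cv2.imwrite('pics/'+n,img[:,:,::-1])
def cloud(dep,cal):
    K,R,t=[np.array(cal[k]) for k in('K','R','t')]
    v,u=np.mgrid[:480,:640]
    P=np.stack([(u-K[0,2])/K[0,0]*dep,(v-K[1,2])/K[1,1]*dep,dep],-1)
    W=(P-t)@R
    W[dep==0]=np.nan
    return W
def proj(X,cal):
    K,R,t=[np.array(cal[k]) for k in('K','R','t')]
    c=K@(R@np.array(X)+t); return c[:2]/c[2]
E
python3 - <<'E'
from h import *
for c in('top','scene'):
    cal=get_calibration(c); im,d=grab_frame(c); np.savez(c+'.npz',im=im,d=d); save(c+'0.png',im)
    W=cloud(d,cal); np.save(c+'W.npy',W)
    print(c,-np.array(cal['R']).T@cal['t'])
    for th in('weight1','tray','stand','pan_floor','boom_handle','button_face','marker','boom_pointer'):
        for b in boxes_of(c,th)[:4]:
            e=np.array(b['extent']);u,v=int((e[0]+e[2])/2),int((e[1]+e[3])/2)
            print(th,round(b['confidence'],2),e.round(),W[v,u].round(3))
print(read_state())
E
```

```text
top [0.40753167 0.04333207 1.66541578]
weight1 0.76 [484. 193. 494. 208.] [ 0.669 -0.444  0.051]
weight1 0.72 [410. 228. 428. 243.] [ 0.573 -0.248  0.048]
weight1 0.68 [450. 269. 463. 287.] [ 0.454 -0.349  0.037]
weight1 0.6 [457. 227. 473. 242.] [ 0.574 -0.374  0.052]
tray 0.57 [439. 214. 480. 299.] [ 0.515 -0.361  0.028]
stand 0.83 [215. 197. 374. 266.] [0.581 0.094 0.09 ]
stand 0.65 [376. 154. 469. 188.] [ 0.757 -0.266  0.023]
pan_floor 0.63 [325. 206. 372. 251.] [ 0.591 -0.052  0.063]
boom_handle 0.8 [215. 225. 318. 268.] [0.541 0.169 0.083]
boom_pointer 0.83 [214. 224. 319. 262.] [0.55 0.17 0.08]
boom_pointer 0.72 [160. 294. 197. 364.] [0.322 0.415 0.022]
scene [ 1.16346619 -0.72503917  1.16886915]
weight1 0.87 [201. 356. 222. 377.] [ 0.585 -0.384  0.029]
weight1 0.78 [169. 400. 193. 424.] [ 0.617 -0.507  0.035]
weight1 0.75 [205. 400. 225. 425.] [ 0.678 -0.46   0.035]
weight1 0.56 [184. 337. 205. 360.] [ 0.524 -0.38   0.043]
tray 0.84 [162. 318. 235. 391.] [ 0.535 -0.38   0.026]
tray 0.3 [379. 146. 427. 180.] [0.528 0.56  0.043]
stand 0.65 [277. 191. 366. 311.] [0.584 0.041 0.0
[... 246 characters left out ...]
'time': 0.9, 'joints': array([-1.42248660e+00,  4.93550781e-01,  1.34549650e+00, -1.29389600e-05,
        1.30251293e+00, -9.55097172e-02]), 'qvel': array([-0.0009429 , -0.00198703,  0.0010559 ,  0.00033803, -0.00034783,
       -0.00151406]), 'effort': array([ 3.13676639e-03, -8.78669930e+01, -3.82244503e+01,  7.09013664e-02,
        4.39157942e-02, -3.78645041e-05]), 'eef_pos': array([ 0.15087474, -0.60651633,  0.21394678]), 'tcp_rot': array([ 1.63790590e-05,  9.92578000e-01,  1.21609677e-01, -5.80774415e-06]), 'contact_force': array([ 0.1125742 , -0.49699104,  0.54697346]), 'ft_torque': array([ 0.00666517, -0.01814711, -0.01300776]), 'gripper_force': 0.0, 'grip_width': 0.09110732698364019}
```

Run:
```python
from h import *
t=np.load('top.npz')['im'];s=np.load('scene.npz')['im']
save('a.png',t,(200,140,500,320),2.6)
save('b.png',s,(150,170,400,440),2.2)
```

```text
(no output)
```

View pics/a.png

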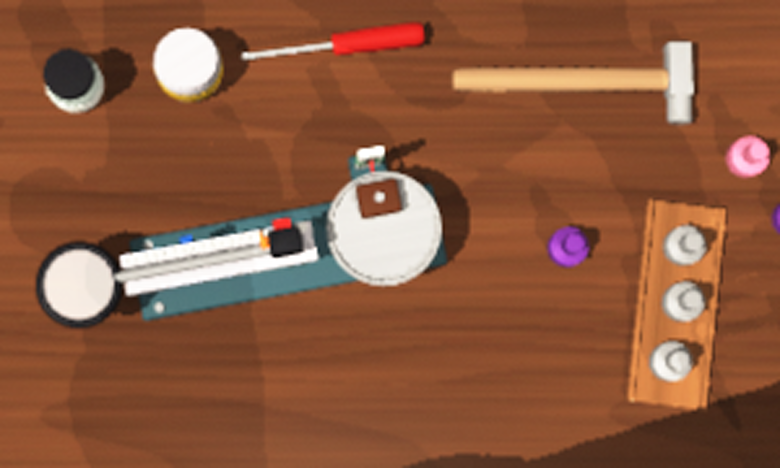

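View pics/b.png

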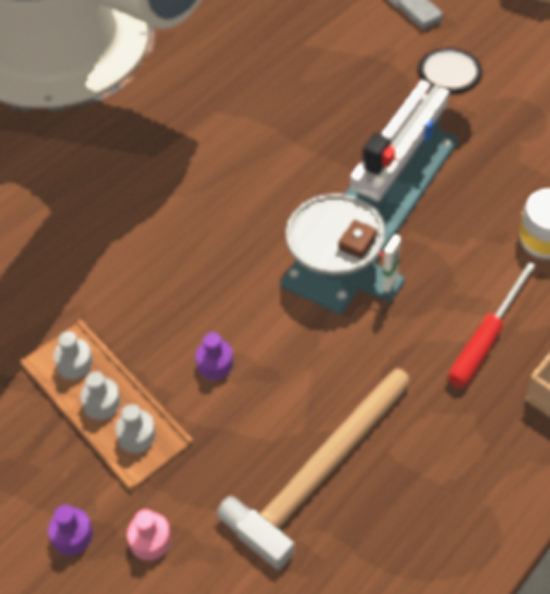

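Run:
```python
from h import *
for c in('top','scene'):
    im=np.load(c+'.npz')['im'].astype(int); W=np.load(c+'W.npy'); cal=get_calibration(c)
    X,Y,Z=W[...,0],W[...,1],W[...,2]
    r,g,b=im[...,0],im[...,1],im[...,2]
    print(c,'bench z',np.nanmedian(Z[(X>.35)&(X<.5)&(Y>-.2)&(Y<0)]))
    m=(Z>.044)&(Z<.06)&(X>.38)&(X<.65)&(Y<-.3)&(Y>-.46)&(im.max(-1)-im.min(-1)<40)
    n,l=cv2.connectedComponents(m.astype(np.uint8))
    for i in range(1,n):
        if (l==i).sum()>6:print('stem',W[l==i].mean(0).round(4),(l==i).sum(), W[l==i].max(0).round(3))
    near=(X>.42)&(X<.72)&(Y>-.15)&(Y<.4)
    def rep(n,m):
        if m.sum(): print(n,m.sum(),np.median(W[m],0).round(4),W[m].mean(0).round(4),W[m].min(0).round(3),W[m].max(0).round(3))
    rep('blue',near&(b>r+60)&(b>g+30))
    rep('red',near&(r>150)&(g<60)&(b<60))
    rep('orange',near&(r>200)&(g>90)&(g<180)&(b<80))
    rep('green',near&(g>r+25)&(g>b+25))
    rep('handle',near&(Z>.108)&(im.max(-1)<60))
    rep('block',near&(Y<0)&(r>b+40)&(Z>.06)&(g<110))
    gray=(im.max(-1)-im.min(-1)<25)&(im.min(-1)>110)
    p=near&gray&(Z>.045)&(Z<.09)&(Y<.01)&(X<.66)
    rep('pan',p)
    h=cv2.convexHull(W[p][:,:2].astype(np.float32)*1000); print('circ',cv2.minEnclosingCircle(h))
    q=p&(np.hypot(X-np.median(X[p]),Y-np.median(Y[p]))<.03);rep('floor',q)
    s=near&gray&(Z>.078)&(Z<.092)&(Y>.02)&(Y<.25)
    rep('sleeve',s); print(cv2.minAreaRect(W[s][:,:2].astype(np.float32)*1000))
    L=near&(Y>.2)&(Z>.06)&(Z<.09); rep('lens',L); print(cv2.minEnclosingCircle(W[L][:,:2].astype(np.float32)*1000))
```

```text
top bench z -0.00125279178150629
stem [ 0.5784 -0.3761  0.0539] 42 [ 0.588 -0.367  0.06 ]
stem [ 0.5174 -0.3729  0.0544] 38 [ 0.528 -0.364  0.06 ]
stem [ 0.4536 -0.3579  0.054 ] 41 [ 0.462 -0.349  0.059]
blue 16 [0.5813 0.1561 0.0847] [0.5818 0.157  0.0712] [0.577 0.15  0.011] [0.59  0.167 0.09 ]
red 19 [0.5903 0.0537 0.1231] [0.5905 0.0551 0.1232] [0.586 0.048 0.117] [0.596 0.062 0.132]
orange 6 [0.5766 0.0728 0.0876] [0.5765 0.0728 0.0863] [0.573 0.07  0.081] [0.581 0.075 0.091]
green 1 [ 0.6699 -0.0246  0.0199] [ 0.6699 -0.0246  0.0199] [ 0.67  -0.025  0.02 ] [ 0.67  -0.025  0.02 ]
handle 109 [0.5713 0.0512 0.1289] [0.5722 0.0525 0.1281] [0.56  0.038 0.109] [0.587 0.067 0.14 ]
block 187 [ 0.6225 -0.0433  0.0792] [ 0.6235 -0.0437  0.079 ] [ 0.603 -0.065  0.063] [ 0.665 -0.022  0.09 ]
pan 1260 [ 0.5861 -0.0525  0.063 ] [ 0.5883 -0.0519  0.0632] [ 0.536 -0.109  0.049] [0.652 0.008 0.089]
circ ((593.7628784179688, -50.78511428833008), 59.89794158935547)
floor 336 [ 0.5834 -0.0544  0.0625] [ 0.5835 -0.0532  0.0622] [ 0.558 -0.082  0.049] [ 0.608 -0.025  0.073]
sleeve 677 [0.5577 0.1399
[... 959 characters left out ...]
 [ 0.6297 -0.0556  0.0794] [ 0.612 -0.07   0.064] [ 0.656 -0.029  0.085]
pan 1000 [ 0.5853 -0.0591  0.0634] [ 0.5881 -0.0549  0.0637] [ 0.534 -0.112  0.056] [0.653 0.009 0.087]
circ ((592.72265625, -50.827213287353516), 62.97736740112305)
floor 265 [ 0.582  -0.0625  0.0631] [ 0.5821 -0.0608  0.0632] [ 0.556 -0.089  0.057] [ 0.613 -0.029  0.08 ]
sleeve 436 [0.5618 0.1411 0.0835] [0.5599 0.1378 0.0834] [0.506 0.022 0.078] [0.598 0.25  0.092]
((552.3204956054688, 134.44058227539062), (54.653594970703125, 232.93682861328125), 10.024026870727539)
lens 547 [0.5371 0.2576 0.0762] [0.5369 0.2561 0.0763] [0.486 0.2   0.061] [0.579 0.309 0.089]
((539.360595703125, 252.4085693359375), 58.5510368347168)
```

Units first: shifts go in shares of 200 mm and turns go in shares of pi rad. So 178 mm / 200 = 0.89, -83 mm / 200 = -0.415.

Emit:
send_rows:
  rows: [0, 0, 0, 0.89, -0.415, 0.1, 0, 0, 0, 0, 0.89, -0.415, 0.1, 0, 0, 0, 0, 0.89, -0.415, 0.1, 0, 0, 0, 0, 0.89, -0.415, 0.1, 0, 0, 0, 0, 0.89, -0.415, 0.1, 0]
  newtons: 25

```text
time: 1.32
eef_pos: [0.3054, -0.4807, 0.1937]
tcp_rot: [-0.0, 0.993, 0.122, 0.0]
contact_force: [0.6, -0.1, -0.5]
grip_width: 0.0915
gripper_force: 0.0
```

Converted, 178 mm / 200 = 0.89, -83 mm / 200 = -0.415.

Emit:
send_rows:
  rows: [0, 0, 0, 0.89, -0.415, 0.225, 0, 0, 0, 0, 0.89, -0.415, 0.225, 0, 0, 0, 0, 0.89, -0.415, 0.225, 0, 0, 0, 0, 0.89, -0.415, 0.225, 0, 0, 0, 0, 0.89, -0.415, 0.225, 0]

```text
time: 1.73
eef_pos: [0.458, -0.3575, 0.1484]
tcp_rot: [-0.0, 0.993, 0.122, 0.0]
contact_force: [0.4, -0.2, -1.0]
grip_width: 0.0909
gripper_force: 0.0
```

```bash
cat >> h.py <<'E'
def totool(d,s=None):
    from scipy.spatial.transform import Rotation as Ro
    s=s or read_state(); q=s['tcp_rot']
    return Ro.from_quat([q[1],q[2],q[3],q[0]]).inv().apply(d)*1000
def stems(W,im,box,z=(.05,.066)):
    X,Y,Z=W[...,0],W[...,1],W[...,2]
    m=(Z>z[0])&(Z<z[1])&(X>box[0])&(X<box[1])&(Y>box[2])&(Y<box[3])
    n,l=cv2.connectedComponents(m.astype(np.uint8))
    return [(int((l==i).sum()),W[l==i].mean(0).round(4),((W[l==i].max(0)+W[l==i].min(0))/2).round(4)) for i in range(1,n) if (l==i).sum()>30]
E
python3 - <<'E'
from h import *
s=read_state();print(s['time'],s['eef_pos'],s['tcp_rot'])
cal=get_calibration('wrist');im,d=grab_frame('wrist');W=cloud(d,cal);save('w1.png',im)
for b in stems(W,im,(.38,.65,-.46,-.3)):print(b)
print(totool(np.array([.456,-.36,.034])-s['eef_pos']))
E
```

```text
1.7333 [ 0.45800925 -0.35747813  0.14843778] [-8.40992677e-05  9.92546826e-01  1.21863782e-01  1.00934738e-04]
(751, array([ 0.5769, -0.3781,  0.0569]), array([ 0.5771, -0.3784,  0.0549]))
(604, array([ 0.5167, -0.375 ,  0.0569]), array([ 0.5165, -0.3753,  0.0546]))
(534, array([ 0.4536, -0.3596,  0.0566]), array([ 0.4528, -0.3599,  0.0547]))
[ -2.67943596   2.20276945 114.43063749]
```

View pics/w1.png

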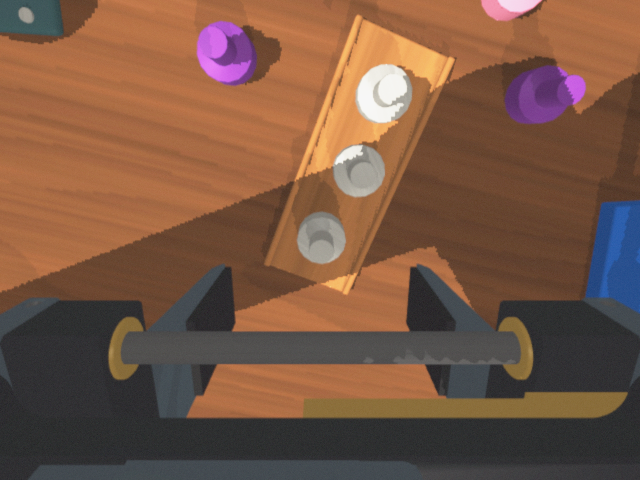

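The wrist view shows the three steel weights at (385,92), (360,168) and (321,238), with the nearest purple look-alike clear at (227,50). I'm descending on the nearest one.

Converted, 115 mm / 200 = 0.575, 100 mm / 200 = 0.5.

Emit:
send_rows:
  rows: [0, 0, 0, -0.025, 0.005, 0.2, 0, 0, 0, 0, -0.025, 0.005, 0.375, 0, 0, 0, 0, -0.025, 0.005, 0.5, 0, 0, 0, 0, -0.025, 0.005, 0.575, 0, 0, 0, 0, -0.025, 0.005, 0.575, 0]

```text
time: 2.2
eef_pos: [0.4503, -0.3604, 0.0309]
tcp_rot: [-0.002, 0.993, 0.122, -0.002]
contact_force: [-1.4, 0.8, -0.7]
grip_width: 0.0913
gripper_force: 0.0
```

Emit:
send_rows:
  rows: [0, 0, 0, 0, 0, 0, 1, 0, 0, 0, 0, 0, 0, 1, 0, 0, 0, 0, 0, 0, 1, 0, 0, 0, 0, 0, 0, 1, 0, 0, 0, 0, 0, 0, 1]

```text
time: 2.62
eef_pos: [0.452, -0.3621, 0.0348]
tcp_rot: [0.001, 0.993, 0.122, 0.0]
contact_force: [0.3, -0.6, 0.4]
grip_width: 0.0607
gripper_force: 0.0
```

Converted, -130 mm / 200 = -0.65, -100 mm / 200 = -0.5.

Emit:
send_rows:
  rows: [0, 0, 0, 0, 0, 0, 1, 0, 0, 0, 0, 0, -0.1, 1, 0, 0, 0, 0, 0, -0.3, 1, 0, 0, 0, 0, 0, -0.5, 1, 0, 0, 0, 0, 0, -0.65, 1]

```text
time: 3.03
eef_pos: [0.452, -0.3619, 0.167]
tcp_rot: [0.001, 0.993, 0.122, 0.001]
contact_force: [0.6, 0.0, 0.0]
grip_width: 0.0277
gripper_force: 0.0
```

The fingers close slowly and I lifted before they had gripped, so I'm going back down.

Emit:
send_rows:
  rows: [0, 0, 0, 0, 0, 0, 0.3, 0, 0, 0, 0, 0, 0, 0.3, 0, 0, 0, 0, 0, 0, 0.3, 0, 0, 0, 0, 0, 0, 0.3, 0, 0, 0, 0, 0, 0, 0.3]

```text
time: 3.45
eef_pos: [0.4511, -0.3612, 0.1628]
tcp_rot: [-0.001, 0.993, 0.122, -0.001]
contact_force: [0.2, -0.5, -0.8]
grip_width: 0.058
gripper_force: 0.0
```

Run:
```python
from h import *
s=read_state();print(s['time'],s['eef_pos'],s['grip_width'])
cal=get_calibration('wrist');im,d=grab_frame('wrist');W=cloud(d,cal);save('w2.png',im)
for b in stems(W,im,(.38,.65,-.46,-.3)):print(b)
```

```text
3.45 [ 0.45114002 -0.36119591  0.1627556 ] 0.05795509040036417
(691, array([ 0.5768, -0.3782,  0.0569]), array([ 0.5769, -0.3785,  0.0547]))
(556, array([ 0.5166, -0.375 ,  0.0569]), array([ 0.5164, -0.3753,  0.0549]))
(494, array([ 0.4535, -0.3597,  0.0567]), array([ 0.4529, -0.3598,  0.0546]))
```

Converted, 128 mm / 200 = 0.64, 110 mm / 200 = 0.55.

Emit:
send_rows:
  rows: [0, 0, 0, 0.015, -0.005, 0.2, 0.3, 0, 0, 0, 0.015, -0.005, 0.39, 0.3, 0, 0, 0, 0.015, -0.005, 0.55, 0.3, 0, 0, 0, 0.015, -0.005, 0.64, 0.3, 0, 0, 0, 0.015, -0.005, 0.64, 0.3]

```text
time: 3.92
eef_pos: [0.4523, -0.358, 0.0316]
tcp_rot: [-0.003, 0.993, 0.122, -0.002]
contact_force: [-0.8, 1.7, -0.3]
grip_width: 0.0642
gripper_force: 0.0
```

Emit:
send_rows:
  rows: [0, 0, 0, 0, 0, 0, 1, 0, 0, 0, 0, 0, 0, 1, 0, 0, 0, 0, 0, 0, 1, 0, 0, 0, 0, 0, 0, 1, 0, 0, 0, 0, 0, 0, 1]

```text
time: 4.33
eef_pos: [0.4548, -0.3604, 0.037]
tcp_rot: [0.001, 0.993, 0.122, 0.001]
contact_force: [0.5, 1.2, 0.2]
grip_width: 0.0335
gripper_force: 0.0
```

Emit:
send_rows:
  rows: [0, 0, 0, 0, 0, 0, 1, 0, 0, 0, 0, 0, 0, 1, 0, 0, 0, 0, 0, 0, 1, 0, 0, 0, 0, 0, 0, 1, 0, 0, 0, 0, 0, 0, 1]

```text
time: 4.75
eef_pos: [0.4544, -0.3599, 0.0362]
tcp_rot: [0.0, 0.993, 0.122, 0.0]
contact_force: [-0.5, 1.7, 6.3]
grip_width: 0.0195
gripper_force: 25.0
```

Emit:
send_rows:
  rows: [0, 0, 0, 0, 0, -0.125, 1, 0, 0, 0, 0, 0, -0.3, 1, 0, 0, 0, 0, 0, -0.475, 1, 0, 0, 0, 0, 0, -0.625, 1, 0, 0, 0, 0, 0, -0.7, 1]

```text
time: 5.17
eef_pos: [0.4552, -0.3608, 0.1795]
tcp_rot: [0.002, 0.993, 0.122, 0.001]
contact_force: [1.0, -0.3, -2.6]
grip_width: 0.0196
gripper_force: 25.0
```

Converted, -134 mm / 200 = -0.67, -107 mm / 200 = -0.535, -35 degrees / 180 = -0.1944.

Emit:
send_rows:
  rows: [0, 0, -0.0389, 0.09, -0.135, 0, 1, 0, 0, -0.0778, 0.185, -0.27, 0, 1, 0, 0, -0.1167, 0.275, -0.4, 0, 1, 0, 0, -0.1556, 0.37, -0.535, 0, 1, 0, 0, -0.1944, 0.46, -0.67, 0, 1]

```text
time: 5.58
eef_pos: [0.5114, -0.2063, 0.1758]
tcp_rot: [-0.0, 0.909, 0.417, -0.0]
contact_force: [0.9, 0.4, -3.0]
grip_width: 0.0192
gripper_force: 25.0
```

Converted, 152 mm / 200 = 0.76, 122 mm / 200 = 0.61, -35 degrees / 180 = -0.1944.

Emit:
send_rows:
  rows: [0, 0, -0.0389, 0.15, -0.06, 0, 1, 0, 0, -0.0778, 0.305, -0.115, 0, 1, 0, 0, -0.1167, 0.46, -0.175, 0, 1, 0, 0, -0.1556, 0.61, -0.23, 0, 1, 0, 0, -0.1944, 0.76, -0.285, 0, 1]

```text
time: 6.0
eef_pos: [0.5681, -0.054, 0.1757]
tcp_rot: [-0.0, 0.741, 0.671, -0.0]
contact_force: [1.1, -0.0, -3.2]
grip_width: 0.0192
gripper_force: 25.0
```

Converted, -16 degrees / 180 = -0.0889.

Emit:
send_rows:
  rows: [0, 0, -0.0333, 0, 0, 0, 1, 0, 0, -0.0611, 0, 0, 0, 1, 0, 0, -0.0889, 0, 0, 0, 1, 0, 0, -0.0889, 0, 0, 0, 1, 0, 0, -0.0889, 0, 0, 0, 1]

```text
time: 6.42
eef_pos: [0.5679, -0.0556, 0.1757]
tcp_rot: [-0.0, 0.644, 0.765, -0.0]
contact_force: [0.1, 0.2, -3.1]
grip_width: 0.0195
gripper_force: 25.0
```

Run:
```python
from h import *
s=read_state();print(s['time'],s['eef_pos'],s['tcp_rot'],s['grip_width'],s['joints'].round(2))
cal=get_calibration('wrist');im,d=grab_frame('wrist');W=cloud(d,cal);np.savez('w3.npz',im=im,d=d,W=W);save('w3.png',im)
for p in [(.593,-.0505,.063),(.568,-.055,.06)]:print(proj(p,cal))
```

```text
6.4167 [ 0.56785469 -0.05563806  0.17568125] [-2.11177656e-04  6.44042274e-01  7.64989860e-01 -1.34370292e-04] 0.01952212669457201 [-0.2   0.46  1.53 -0.    1.15 -0.37]
[351.34412717 234.81501332]
[320.49345608 234.02658779]
```

View pics/w3.png

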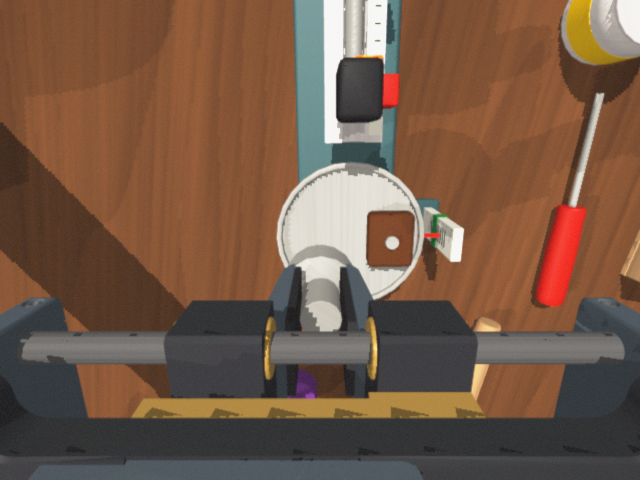

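Converted, 82 mm / 200 = 0.41, 75 mm / 200 = 0.375.

Emit:
send_rows:
  rows: [0, 0, 0, 0, 0, 0.15, 1, 0, 0, 0, 0, 0, 0.3, 1, 0, 0, 0, 0, 0, 0.375, 1, 0, 0, 0, 0, 0, 0.41, 1, 0, 0, 0, 0, 0, 0.41, 1]

```text
time: 6.88
eef_pos: [0.5672, -0.0557, 0.0926]
tcp_rot: [-0.001, 0.644, 0.765, -0.001]
contact_force: [-0.4, -0.6, -2.4]
grip_width: 0.0197
gripper_force: 25.0
```

Converted, 8 mm / 200 = 0.04, 6 mm / 200 = 0.03.

Emit:
send_rows:
  rows: [0, 0, 0, 0, 0, 0.015, 1, 0, 0, 0, 0, 0, 0.03, 1, 0, 0, 0, 0, 0, 0.04, 1, 0, 0, 0, 0, 0, 0.04, 1, 0, 0, 0, 0, 0, 0.04, 1]

```text
time: 7.3
eef_pos: [0.5686, -0.0558, 0.0865]
tcp_rot: [0.001, 0.643, 0.766, 0.0]
contact_force: [0.7, 0.0, -0.4]
grip_width: 0.019
gripper_force: 25.0
```

Run:
```python
from h import *
s=read_state();print(s['time'],s['eef_pos'],s['contact_force'])
W=np.load('w3.npz')['W'];X,Y,Z=W[...,0],W[...,1],W[...,2]
# stand frame guess
c=np.array([.593,-.0505]);a=np.radians(10.4);ex=np.array([np.cos(a),np.sin(a)]);ey=np.array([-np.sin(a),np.cos(a)])
S=np.stack([(W[...,:2]-c)@ex,(W[...,:2]-c)@ey],-1)
m=(abs(S[...,0])<.012)&(S[...,1]>-.01)&(S[...,1]<.05)&(Z>.04)&(Z<.09)
print('floor',np.median(Z[m]),m.sum())
m=(abs(S[...,0]-.031)<.012)&(abs(S[...,1])<.012)&(Z>.04)&(Z<.12);print('block',np.median(Z[m]))
m=(Z>.1)&(Z<.14)&(S[...,1]>.05)&(S[...,1]<.15)&(abs(S[...,0])<.05);print('handle',S[m].min(0),S[m].max(0),np.median(Z[m]))
m=(Z>.12)&(Z<.14)&(S[...,1]>.05)&(S[...,1]<.15)&(abs(S[...,0])<.05);print('handle top',S[m].min(0),S[m].max(0),cv2.minAreaRect(S[m].astype(np.float32)*1000))
```

```text
7.3 [ 0.56863873 -0.05579409  0.08652665] [ 0.6532017   0.04519547 -0.35426454]
floor 0.06262822312324567 2252
block 0.0807574331846323
handle [-0.01461067  0.08735298] [0.02145038 0.12111677] 0.1285284540460518
handle top [-0.01453549  0.08749537] [0.0213304  0.12111677] ((3.3426742553710938, 104.2748794555664), (33.51421356201172, 35.92990493774414), 89.5116195678711)
```

Converted, 2 mm / 200 = 0.01.

Emit:
send_rows:
  rows: [0, 0, 0, 0, 0, 0.01, 1, 0, 0, 0, 0, 0, 0.01, 1, 0, 0, 0, 0, 0, 0.01, 0.4, 0, 0, 0, 0, 0, 0.01, 0.4, 0, 0, 0, 0, 0, 0.01, 0.4]

```text
time: 7.72
eef_pos: [0.5679, -0.0556, 0.0839]
tcp_rot: [-0.0, 0.643, 0.766, -0.0]
contact_force: [0.6, 0.5, -0.1]
grip_width: 0.0365
gripper_force: 0.0
```

Converted, -100 mm / 200 = -0.5, -70 mm / 200 = -0.35.

Emit:
send_rows:
  rows: [0, 0, 0, 0, 0, 0, 0.3, 0, 0, 0, 0, 0, 0, 0.3, 0, 0, 0, 0, 0, -0.15, 0.3, 0, 0, 0, 0, 0, -0.35, 0.3, 0, 0, 0, 0, 0, -0.5, 0.3]

```text
time: 8.13
eef_pos: [0.568, -0.0557, 0.186]
tcp_rot: [0.0, 0.643, 0.766, 0.0]
contact_force: [1.2, -0.7, 1.5]
grip_width: 0.0636
gripper_force: 0.0
```

Converted, -20 mm / 200 = -0.1, -10 mm / 200 = -0.05.

Emit:
send_rows:
  rows: [0, 0, 0, -0.05, 0, -0.05, 0.3, 0, 0, 0, -0.1, 0, -0.1, 0.3, 0, 0, 0, -0.1, 0, -0.1, 0.3, 0, 0, 0, -0.1, 0, -0.1, 0.3, 0, 0, 0, -0.1, 0, -0.1, 0.3]

```text
time: 8.55
eef_pos: [0.5709, -0.0749, 0.203]
tcp_rot: [-0.001, 0.643, 0.766, -0.0]
contact_force: [-0.1, 1.0, -0.7]
grip_width: 0.0641
gripper_force: 0.0
```

```bash
cat > m.py <<'E'
from h import *
import sys
s=read_state();print(s['time'],s['eef_pos'],s['tcp_rot'])
cal=get_calibration('wrist');im,d=grab_frame('wrist');W=cloud(d,cal);n=sys.argv[1];np.savez(n+'.npz',im=im,d=d,W=W);save(n+'.png',im)
X,Y,Z=W[...,0],W[...,1],W[...,2]
c=np.array([.593,-.0505]);a=np.radians(10.4);ex=np.array([np.cos(a),np.sin(a)]);ey=np.array([-np.sin(a),np.cos(a)])
S=np.concatenate([np.stack([(W[...,:2]-c)@ex,(W[...,:2]-c)@ey],-1),Z[...,None]],-1)
x,y=S[...,0],S[...,1]
m=(abs(x)<.01)&(y>.02)&(y<.05)&(Z>.03)&(Z<.09)
print('floor',np.median(Z[m]),m.sum())
m=(abs(x-.031)<.012)&(abs(y)<.012)&(Z>.04)&(Z<.12);print('block',np.median(Z[m]))
I=im.astype(int);r,g,b=I[...,0],I[...,1],I[...,2]
near=(abs(x)<.1)&(y>.05)&(y<.35)
def rep(n,m):
    if m.sum(): print(n,m.sum(),np.median(S[m],0).round(4),S[m].min(0).round(4),S[m].max(0).round(4))
rep('blue',near&(b>r+60)&(b>g+30)&(Z>.06))
rep('orange',near&(r>180)&(g>80)&(g<190)&(b<90)&(Z>.07))
rep('red',near&(r>130)&(g<70)&(b<70)&(Z>.09))
rep('handle',near&(Z>.12)&(Z<.14)&(I.max(-1)<90))
E
python3 m.py w4
```

```text
8.55 [ 0.57090704 -0.07492973  0.20299003] [-6.91754583e-04  6.43081191e-01  7.65797646e-01 -2.63082168e-04]
floor 0.05291959071537001 763
block 0.07113785987981902
orange 1 [0.0202 0.1122 0.1225] [0.0202 0.1122 0.1225] [0.0202 0.1122 0.1225]
red 392 [0.0167 0.1031 0.122 ] [0.0107 0.0954 0.1189] [0.0213 0.1125 0.1271]
handle 2310 [-0.0022  0.1033  0.1288] [-0.0146  0.0871  0.12  ] [0.0112 0.1203 0.1315]
```

View pics/w4.png

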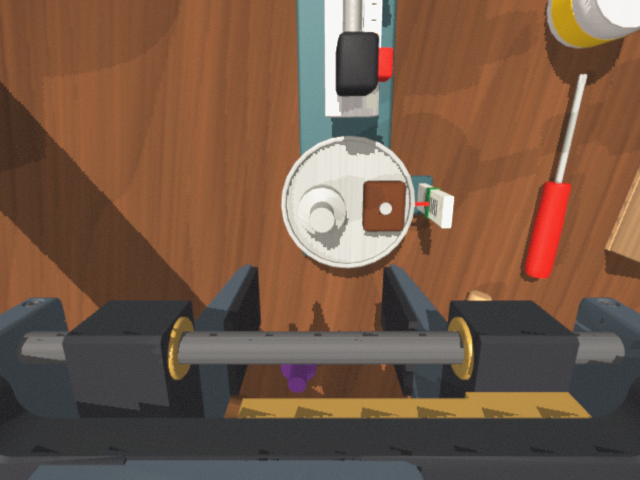

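One weight puts the pan floor at about 0.053 m, so it has sunk roughly 22 mm. The red pointer at (428,203) sits inside the green band. Next I'm moving forward to look at the handle and marker.

Converted, 85 mm / 200 = 0.425, 55 mm / 200 = 0.275.

Emit:
send_rows:
  rows: [0, 0, 0, 0.125, 0.04, 0, 0, 0, 0, 0, 0.275, 0.085, 0, 0, 0, 0, 0, 0.425, 0.13, 0, 0, 0, 0, 0, 0.425, 0.13, 0, 0, 0, 0, 0, 0.425, 0.13, 0, 0]

```text
time: 9.02
eef_pos: [0.5819, 0.0147, 0.203]
tcp_rot: [-0.001, 0.642, 0.767, -0.0]
contact_force: [-0.4, 0.2, 1.1]
grip_width: 0.091
gripper_force: 0.0
```

```bash
python3 m.py w5
python3 - <<'E'
from h import *
W=np.load('w5.npz')['W'];I=np.load('w5.npz')['im'].astype(int)
m=(W[...,2]>.08)&(W[...,2]<.09)&(I.min(-1)>150)&(W[...,1]>.03)&(W[...,0]>.45)&(W[...,0]<.65)
print(m.sum(),cv2.minAreaRect(W[m][:,:2].astype(np.float32)*1000))
E
```

```text
9.0167 [0.58188151 0.01467422 0.20297655] [-6.89496231e-04  6.41944236e-01  7.66750892e-01 -4.38302236e-04]
floor 0.05296179128743852 627
block 0.0712261399564699
blue 230 [0.0227 0.2025 0.087 ] [0.0193 0.1981 0.06  ] [0.026  0.2105 0.0897]
orange 421 [0.0095 0.102  0.2978] [-0.0481  0.0894  0.0859] [0.0505 0.1292 0.3117]
red 388 [0.0164 0.1049 0.1222] [0.0111 0.0826 0.1044] [0.06   0.1136 0.2869]
handle 1692 [-0.0013  0.1057  0.1288] [-0.0139  0.0879  0.122 ] [0.0106 0.1216 0.1311]
5647 ((562.8746337890625, 105.0615005493164), (40.05698013305664, 159.23558044433594), 10.455286979675293)
```

View pics/w5.png

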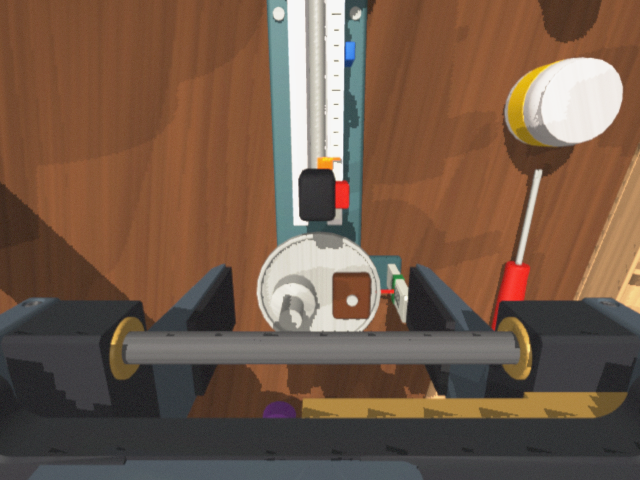

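The marker is at stand-frame y ≈ 204 mm from the pan, and the pointer tip is at ≈ 129 mm. The pull needed is therefore about 75.5 mm. Going to the handle.

Converted, 105 mm / 200 = 0.525, 100 mm / 200 = 0.5.

Emit:
send_rows:
  rows: [0, 0, 0, 0.1, -0.005, 0.075, 0, 0, 0, 0, 0.195, -0.005, 0.2, 0, 0, 0, 0, 0.195, -0.005, 0.375, 0, 0, 0, 0, 0.195, -0.005, 0.5, 0, 0, 0, 0, 0.195, -0.005, 0.525, 0]

```text
time: 9.48
eef_pos: [0.572, 0.0505, 0.0949]
tcp_rot: [-0.002, 0.643, 0.766, -0.002]
contact_force: [-1.1, 0.1, 0.0]
grip_width: 0.0911
gripper_force: 0.0
```

Emit:
send_rows:
  rows: [0, 0, 0, 0, 0, 0, 1, 0, 0, 0, 0, 0, 0, 1, 0, 0, 0, 0, 0, 0, 1, 0, 0, 0, 0, 0, 0, 1, 0, 0, 0, 0, 0, 0, 1]
  newtons: 25

```text
time: 9.9
eef_pos: [0.5754, 0.0509, 0.1001]
tcp_rot: [0.001, 0.643, 0.766, 0.001]
contact_force: [-0.7, -0.6, 0.1]
grip_width: 0.0606
gripper_force: 0.0
```

Emit:
send_rows:
  rows: [0, 0, 0, 0, 0, 0, 1, 0, 0, 0, 0, 0, 0, 1, 0, 0, 0, 0, 0, 0, 1, 0, 0, 0, 0, 0, 0, 1, 0, 0, 0, 0, 0, 0, 1]

```text
time: 10.32
eef_pos: [0.5739, 0.0509, 0.0991]
tcp_rot: [-0.0, 0.643, 0.766, -0.001]
contact_force: [2.0, -0.6, 15.2]
grip_width: 0.0284
gripper_force: 25.0
```

Emit:
send_rows:
  rows: [0, 0, 0, 0, 0, 0, 1, 0, 0, 0, 0, 0, 0, 1, 0, 0, 0, 0, 0, 0, 1]

```text
time: 10.57
eef_pos: [0.574, 0.0509, 0.0992]
tcp_rot: [-0.0, 0.643, 0.766, -0.001]
contact_force: [-4.7, -2.4, 8.2]
grip_width: 0.0285
gripper_force: 25.0
```

Converted, 45 mm / 200 = 0.225, 35 mm / 200 = 0.175.

Emit:
send_rows:
  rows: [0, 0, 0, 0.025, 0, 0, 1, 0, 0, 0, 0.075, 0, 0, 1, 0, 0, 0, 0.125, 0, 0, 1, 0, 0, 0, 0.175, 0, 0, 1, 0, 0, 0, 0.225, 0, 0, 1]

```text
time: 10.98
eef_pos: [0.5658, 0.0952, 0.0991]
tcp_rot: [-0.0, 0.643, 0.766, -0.001]
contact_force: [-6.3, -6.4, 12.0]
grip_width: 0.0283
gripper_force: 25.0
```

Converted, 30 mm / 200 = 0.15, 26 mm / 200 = 0.13.

Emit:
send_rows:
  rows: [0, 0, 0, 0.05, 0, 0, 1, 0, 0, 0, 0.1, 0, 0, 1, 0, 0, 0, 0.13, -0.005, 0, 1, 0, 0, 0, 0.15, -0.005, 0, 1, 0, 0, 0, 0.15, -0.005, 0, 1]

```text
time: 11.4
eef_pos: [0.5603, 0.1251, 0.0992]
tcp_rot: [0.0, 0.643, 0.766, -0.0]
contact_force: [-3.2, -3.8, 7.8]
grip_width: 0.0287
gripper_force: 25.0
```

Emit:
send_rows:
  rows: [0, 0, 0, 0, 0, 0, 1, 0, 0, 0, 0, 0, 0, 1, 0, 0, 0, 0, 0, 0, 1]

```text
time: 11.65
eef_pos: [0.5604, 0.1244, 0.0991]
tcp_rot: [0.0, 0.643, 0.766, -0.0]
contact_force: [-3.6, -4.1, 7.0]
grip_width: 0.029
gripper_force: 25.0
```

```bash
python3 m.py w6
python3 - <<'E'
from h import *
im,d=grab_frame('top');cal=get_calibration('top');W=cloud(d,cal)
save('t6.png',im,(210,190,380,275),4.6)
s=read_state();print(s['contact_force'],s['gripper_force'],s['grip_width'])
im=np.load('w6.npz')['im'];save('w6c.png',im,(200,0,440,180),3.3)
E
```

```text
11.65 [0.56038795 0.12443146 0.09914428] [ 2.71105491e-05  6.42810824e-01  7.66024850e-01 -4.16747818e-04]
floor nan 0
block nan
blue 426 [0.0225 0.2072 0.0871] [0.0192 0.1984 0.0603] [0.0263 0.2108 0.0894]
orange 2791 [0.0049 0.2021 0.2041] [-0.0349  0.1877  0.0856] [0.0388 0.2151 0.2089]
red 254 [0.0126 0.1828 0.1218] [0.0109 0.1705 0.105 ] [0.0468 0.204  0.2107]
handle 3587 [-0.0017  0.1887  0.1288] [-0.0181  0.1613  0.12  ] [0.0255 0.1971 0.1399]
[-3.70683509 -4.67542142  8.55653542] 25.011106431484222 0.028663314645480664
  return _methods._mean(a, axis=axis, dtype=dtype,
  ret = ret.dtype.type(ret / rcount)
```

View pics/w6.png

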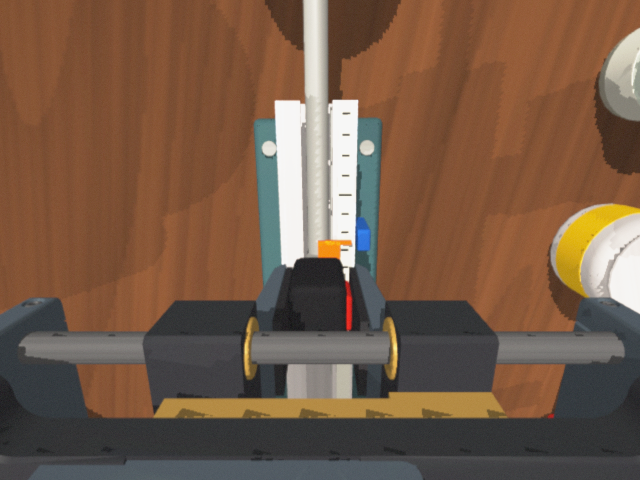

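View pics/t6.png

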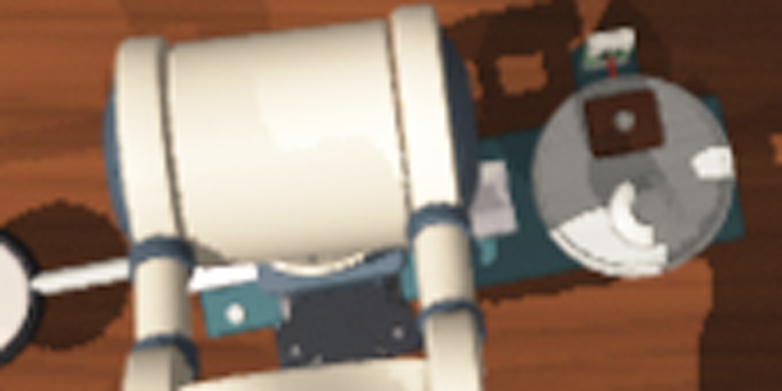

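The wrist view shows the orange pointer at (340,243), level with the blue marker at (363,235) to within a few mm. The top view shows the weight still on the pan. One numeric check of the pointer offset before I hand in.

Run:
```python
from h import *
f=np.load('w6.npz');W=f['W'];I=f['im'].astype(int);r,g,b=I[...,0],I[...,1],I[...,2]
a=np.radians(10.4);y=(W[...,:2]-[.593,-.0505])@[-np.sin(a),np.cos(a)];Z=W[...,2]
v,u=np.mgrid[:480,:640]
o=(r>180)&(g>80)&(g<190)&(b<90)&(Z>.08)&(Z<.1)&(u>310)&(u<360)
m=(b>r+60)&(b>g+30)&(Z>.084)&(u>350)&(u<380)
for n,k in(('orange',o),('blue',m)):print(n,k.sum(),np.percentile(y[k],[0,5,50,95,100]).round(4),np.median(Z[k]),v[k].min(),v[k].max())
```

```text
orange 417 [0.1944 0.1956 0.2    0.2038 0.2045] 0.08740255424579456 240 258
blue 304 [0.1984 0.1994 0.2053 0.2103 0.2107] 0.08749476423385624 227 250
```

```bash
python3 -c "
from plant import *
print(hand_in())"
```

```text
the job is handed in; nothing more can be done
None
```

I handed the job in, with no verdict returned: one steel weight is on the pan, which has sunk about 22 mm into the green band, and the boom is held by its handle with its pointer within about 2 mm of the blue marker.

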